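# Hold a square in the corner of a welded frame

### The arm

A 7-joint arm with a two-finger parallel gripper is mounted at the origin on the work surface. World frame = base frame: x ahead of the robot, y to its left, z up, the work surface at z = 0. Lengths are in m, angles in rad, forces in N, time in s.
With the tool pointing down it reaches from about 0.425 to 0.925 m from the base axis. Payload 6.8 kg.
Tool frame: the origin (TCP) lies between the finger pads; the fingertips stand 22 mm ahead of it and the grasp point (between the pads) lies 3 mm ahead of it; z points along the fingers, y is the line along which they close (so a half turn about z gives the same grasp; the last joint's range is limited). The gripper opens to 85 mm and grips with 20 to 120 N. Pads are 22 mm wide; open, the fingers measure 114 mm over their backs; the gripper's body (76 mm by 85 mm) begins 54 mm behind the grasp point. The pads swing forward as they close: fully open they stand 13 mm farther back than shut.
Start: joints at [-1.311, 0.477, 0.022, 1.555, -0.011, 1.109, -0.083], TCP at [0.243, 0.63, 0.253] pointing down, gripper open.
Joint ranges: [-2.96, 2.96], [-0.34, 2.1], [-1.41, 1.46], [0.24, 2.44], [-1.37, 4.51], [0.17, 1.92], [-2.96, 2.96]. Speed limits (rad/s): [2.39, 2.39, 3.14, 3.14, 3.14, 3.14, 3.14].

### API

Orientations are given as a unit quaternion [w, x, y, z].
In Python, from station import bot gives the robot as it stands.
- The arm moves only by the tool servo_tool, never from a script. Its argument "motion" is a list that holds one entry, the list of rows, each a list of 5 numbers: the opening, from 0 (shut) to 1 (fully open), then the shift along the world's x, y, z each as a share of 0.04 m, from -1 to 1, then the turn about the world's z as a share of 0.12 rad, from -1 to 1. A call has 1 to 20 rows; each row shifts and turns the commanded pose from where the row before left it; what a row does not reach is not made up. A row lasts 1/10 s, in which the tool goes at most 50 mm and 8.59 degrees, less where a joint would pass 70% of its speed; a pose out of reach is approached as far as the arm can. A call with a number of a shift or a turn outside -1 to 1 is refused whole. A call with a gripper value outside its range is refused whole. The fingers move at their own pace and stop on an object; "newtons" is the grip in N (left out, the last holds). Time passes only in rows, so rows that do not move let the fingers close. It gives the time, the measured TCP pose, the force, the opening and the grip force at its end, in the units of the state.
- bot.get_obs(): the state, without advancing time (a new reading comes with each control period).
- bot.read_camera(name): name is "side" or "top"; returns (picture, depth): 480x640x3 uint8, red, green, blue; 480x640 float32, m along the optical axis (not along the pixel's ray), 0 where there is no reading.
- bot.get_calibration(name): a dict with "fovy" (degrees; the focal length in pixels is half the picture's height over the tangent of half this angle, whatever the lens; pixels are square), "cx", "cy" (the principal point, pixels), "view" (4x4, takes a point from world to camera coordinates). Camera axes: x right, y down, z forward; pixel columns grow to the right and rows downward; lengths in m; the calibration is good to about 2 mm. A picture is of the moment at which its call begins. get_calibration takes no time and is no camera call.
- bot.hand_in(): hands the job in; it is judged then, once.
The state is a dict: "t": time; "q": joint angles; "joint_vel": joint speeds; "joint_torque": joint torques, N m; "eef_pos": TCP position; "tool_rot": TCP orientation; "contact_force": force on the tool from outside, world axes, zero at the start; "torque": the same for the moment, N m; "gripper_width": opening from 0.0 (shut) to 1.0 (fully open); "grasp_force": force on a finger pad.
Only numpy, scipy, OpenCV 4.12 (cv2) and the standard library are available. Lean on these libraries where they do the work, as an engineer would, in place of code of your own. Each camera call takes 0.05 s, during which the arm holds its last target. There are 200 camera calls.

### The job

Lift the try square out of the blue and green tool tray by its red grip bar, lay it flat on the bench inside the corner of the steel tube frame, and press it firmly into that corner until both of its outer edges lie flush against the two tubes. Finish while still gripping the square and pushing it against both tubes, ready for the joint to be checked; do not let go. Leave the wrench, the socket and the yellow can where they are.

Things in the scene. Friction and masses are not known exactly. Their poses are not given: they have to be found in the camera images.
- square: Loose aluminium L-shaped try square, 180 to 340 g, lying flat, z up. Origin: its OUTER corner (where the two outer edges meet), on the underside. Its legs run from there along its +x and +y, each 130 mm long, 24 mm wide (inward), 10 mm thick, smooth and slippery. A red grip bar lies on top across both legs: see grip
- grip (a point): On the square, same axes: x = y = 62 mm, 30 mm above the underside, in the middle of the red grip bar. The bar is 140 mm long along the square's direction (1,-1), 18 mm wide, and spans 10 to 40 mm above the underside; pinch it across its 18 mm, fingers closing along (1,1). The space under it between the legs is open
- tool_tray: Shallow blue steel tray with a flat green floor, fixed, 220 (its x) x 250 (its y) x 30 mm; walls 3 mm; the floor is 12 mm above the bench. Origin: centre of its underside on the bench. The square and the wrench lie on its floor
- corner (a point): The inside corner of the steel frame at bench height, where the inner faces of the two tubes meet at 90 degrees. Its x runs along the inner face of tube_a, its y along the inner face of tube_b, away from the corner; the free quadrant is +x, +y. When the square is home its origin and axes coincide with these
- tube_a: Dark steel tube of the frame, rigid and fixed, 220 mm long (its x), 30 mm wide, 30 mm high; origin: centre of its underside on the bench. Its inner face reaches 190 mm from the corner. A small red clamp stands on top of it 165 mm from the corner, up to 61 mm above the bench
- tube_b: The other dark steel tube, rigid and fixed, 190 mm long (its x), 30 mm wide, 30 mm high, at right angles to tube_a; origin: centre of its underside on the bench. A clamp of the same kind stands on it 165 mm from the corner
- wrench: Loose steel wrench, 160 mm long along its x, lying in the tray along the side away from the square's outer corner. Bystander
- socket: Loose steel socket, a ring 34 mm across and 38 mm high, standing on the bench; origin: centre of its underside. Bystander
- can: Loose squat yellow can, 56 mm across and 65 mm high, standing on the bench; origin: centre of its underside. Bystander
There are look-alikes about, which are no part of the job. There is more than one size of the square; the one meant has the size given above.

How it is judged:
On the way:
1. the square is lifted clear of the tray in the gripper (height (world z) of square above 0.045 m and contact force between the fingers and square above 1 N), for 0.1 s.
At the end, for the whole second after the job is handed in: Still gripped (over 2 N), flat on the bench (within 4 mm, 0.03 rad) and at rest, the square's outer corner is within 3 mm of the frame's corner along each tube, parallel within 0.02 rad, and pushes each tube with over 1 N; wrench, socket and can moved under 30 mm (contact force between the fingers and square above 2 N and contact force between square and tube_a above 1 N and contact force between square and tube_b above 1 N and x of square in the frame of corner between -0.003 and 0.003 m and y of square in the frame of corner between -0.003 and 0.003 m and angle between the x axis of square and the x axis of corner, either way round below 0.02 rad and height (world z) of square below 0.004 m and angle between square's own z axis and vertical below 0.03 rad and linear speed of square below 0.01 m/s and not (distance of any of wrench, socket, can from where it was at the start of the episode above 0.03 m)); the arm keeps its last pose, push and grip.
It fails at once if the wrench, the socket or the can is disturbed (moved over 30 mm) (distance of any of wrench, socket, can from where it was at the start of the episode above 0.03 m).
It also fails if it takes over 45 s, if anything falls off the work surface, if the arm or the gripper's body presses on something with over 40 N, if the wrist force passes 120 N, or if a joint passes its speed limit or range.

## Working session

There is one attempt and no reset: what is moved stays moved. The work goes in short steps, Python scripts to look and compute and a tool call to move; the robot and the scene stay as the last step left them, time stands still between calls to the robot, and variables do not carry over. Pictures are saved under pics/ and viewed, at most 10 in all, crops included, and the job is handed in when it is done.

Besides the shell and the picture viewer there is one more tool, called after "Emit:" as name(argument=value, ...) on one line, values as JSON. servo_tool: Moves the arm, as the interface text tells. Shift numbers are shares of 0.04 m and turn numbers shares of 0.12 rad, none past 1 either way. Its arguments: {"type":"object","properties":{"motion":{"type":"array"},"newtons":{"type":"number"}},"required":["motion"]}

```bash
mkdir -p pics; ls; cat > h.py <<'E'
import numpy as np, cv2
from station import bot
def K(n):
    c=bot.get_calibration(n); f=240/np.tan(np.radians(c["fovy"])/2)
    return f,c["cx"],c["cy"],np.array(c["view"])
def pts(n,d):
    f,cx,cy,V=K(n); v,u=np.mgrid[:480,:640]
    P=np.stack([(u-cx)/f*d,(v-cy)/f*d,d],-1)
    return (P-V[:3,3])@V[:3,:3]
def ray(n,uv,z):
    f,cx,cy,V=K(n); R=V[:3,:3]; o=-R.T@V[:3,3]
    uv=np.atleast_2d(np.array(uv,float))
    d=np.c_[(uv[:,0]-cx)/f,(uv[:,1]-cy)/f,np.ones(len(uv))]@R
    return o+d*((z-o[2])/d[:,2])[:,None]
E
python3 - <<'E'
from h import *
for n in("top","side"):
    p,d=bot.read_camera(n); cv2.imwrite(f"pics/{n}0.png",p[...,::-1]); np.savez(f"{n}0.npz",p=p,d=d)
    f,cx,cy,V=K(n); print(n,f,cx,cy,(-V[:3,:3].T@V[:3,3]).round(3),V[:3,:3].round(2).tolist())
print(bot.get_obs())
E
```

```text
pics
top 553.6855922479217 322.6430959646 242.465543882137 [ 0.493 -0.     1.355] [[-0.02, -1.0, -0.02], [-1.0, 0.02, -0.04], [0.04, 0.02, -1.0]]
side 608.0358645605569 320.0148866930168 241.8520229324254 [ 0.353 -0.993  0.657] [[0.98, -0.19, 0.02], [-0.08, -0.5, -0.86], [0.17, 0.85, -0.51]]
{'t': 0.1, 'q': array([-1.31109519,  0.47773354,  0.02233516,  1.55633754, -0.0115028 ,
        1.10928416, -0.0831006 ]), 'joint_vel': array([-4.85091534e-07, -2.17863092e-03, -1.50391264e-03, -1.61870651e-03,
        1.62254614e-03,  4.28667757e-05, -4.58700436e-04]), 'joint_torque': array([ 4.96265639e-03, -5.97762644e+01,  1.61403481e+00, -2.81958050e+01,
        1.27886530e-02,  4.99566886e-03, -1.79397011e-05]), 'eef_pos': array([0.24253279, 0.62940064, 0.2524183 ]), 'tool_rot': array([-9.34879850e-05,  1.82853407e-01,  9.83139849e-01, -8.11924394e-04]), 'contact_force': array([-0.16051792,  0.29920498, -0.7451864 ]), 'torque': array([ 0.04451474, -0.00227682, -0.00363339]), 'grasp_force': 0.0, 'gripper_width': 1.0019562330667187}
```

View pics/top0.png

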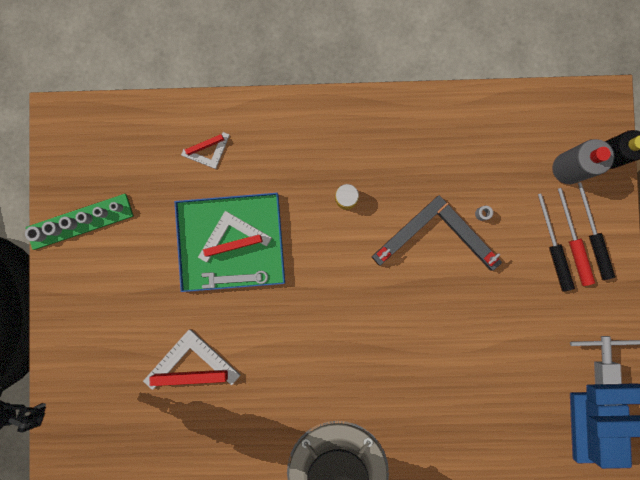

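View pics/side0.png

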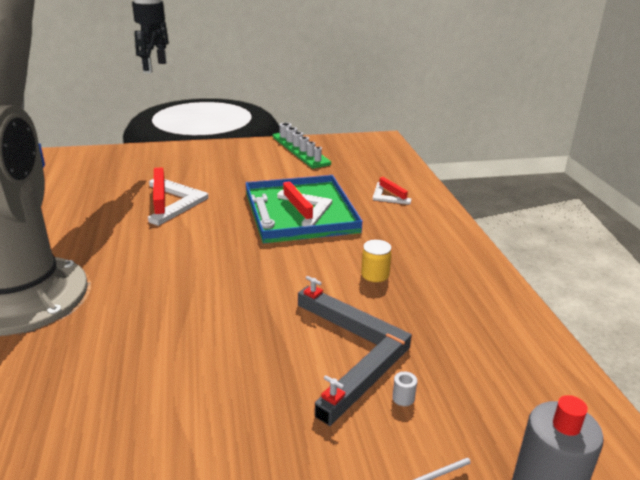

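Candidates in the top picture are the small square at (206,150), the tray square at (235,235) and the large square at (190,360). I choose the tray one. The frame corner is near (440,210), with tube_a going down-left and tube_b down-right. The socket is at (485,213), the can at (347,195) and the wrench at (235,280). The side view agrees: tray at (300,205), corner near (400,340), can at (377,262), socket at (404,388).

```bash
python3 - <<'E'
from h import *
T=np.load("top0.npz"); p,d=T["p"],T["d"]; S=np.load("side0.npz")
P=pts("top",d); Q=pts("side",S["d"])
def red(p): 
    h=cv2.cvtColor(p,cv2.COLOR_RGB2HSV); return (((h[...,0]<6)|(h[...,0]>174))&(h[...,1]>170)&(h[...,2]>70)).astype(np.uint8)
for n,im,X,win in(("top",p,P,(170,190,290,295)),("side",S["p"],Q,(245,175,360,240)),("topsmall",p,P,(170,120,240,180)),("topbig",p,P,(130,320,250,400))):
    m=red(im); w=np.zeros_like(m); w[win[1]:win[3],win[0]:win[2]]=1; m&=w
    cs=max(cv2.findContours(m,0,2)[0],key=cv2.contourArea); r=cv2.minAreaRect(cs); b=cv2.boxPoints(r)
    z=X[m>0][:,2]; print(n,m.sum(),"rect",np.round(r[0],1),np.round(r[1],1),"z pct",np.percentile(z,[5,50,80,95]).round(4))
    cam=n[:3] if n[:3]=="top" else "side"
    if n=="side": 
        t=m>0; t&=X[...,2]>np.percentile(z,70)-.003; print("side top-face mean",X[t].mean(0).round(4)); continue
    zz=np.percentile(z,75); B=ray(cam,b,zz); print(B.round(4).tolist(),"centre",B.mean(0).round(4),"sides",np.linalg.norm(B[1]-B[0]).round(4),np.linalg.norm(B[2]-B[1]).round(4))
# triangulate small check: table z, frame
print("bench z",np.median(P[300:330,300:400,2]),"noise",P[300:330,300:400,2].std())
for nm,(u,v) in dict(traysfloor=(190,270),tubeA=(405,231),tubeB=(470,235)).items(): print(nm,P[v,u].round(4))
c=p[180:300,165:305]; c2=p[180:280,360:510]
cv2.imwrite("pics/crop1.png",np.hstack([cv2.resize(c,(400,343),interpolation=2),cv2.resize(c2,(400,267),interpolation=2)[:267] if 0 else cv2.resize(cv2.copyMakeBorder(c2,0,28,0,0,0),(400,343),interpolation=2)])[...,::-1])
E
```

```text
top 431 rect [232.5 245.1] [ 7.7 58.2] z pct [0.047  0.052  0.0544 0.057 ]
[[0.5433, 0.303, 0.0538], [0.5753, 0.1692, 0.0538], [0.5577, 0.1649, 0.0538], [0.5257, 0.2986, 0.0538]] centre [0.5505 0.2339 0.0538] sides 0.1376 0.0181
side 458 rect [297.9 199.6] [43.4 12.5] z pct [0.0277 0.0471 0.053  0.0543]
side top-face mean [0.5476 0.2196 0.0585]
topsmall 258 rect [204.2 144.3] [ 6.8 38.7] z pct [0.0167 0.027  0.0299 0.032 ]
[[0.7881, 0.3498, 0.0293], [0.823, 0.2626, 0.0293], [0.8075, 0.2563, 0.0293], [0.7725, 0.3435, 0.0293]] centre [0.7978 0.3031 0.0293] sides 0.094 0.0168
topbig 871 rect [188.1 377.8] [12.1 76.2] z pct [0.0325 0.0504 0.0528 0.0553]
[[0.2543, 0.4336, 0.0525], [0.2583, 0.2545, 0.0525], [0.2304, 0.2537, 0.0525], [0.2263, 0.4327, 0.0525]] centre [0.2423 0.3436 0.0525] sides 0.1792 0.028
bench z 1.9533644207580917e-05 noise 0.0781690822949576
traysfloor [0.4942 0.3467 0.0099]
tubeA [ 0.5751 -0.176   0.0315]
tubeB [ 0.5622 -0.3326  0.0222]
```

View pics/crop1.png

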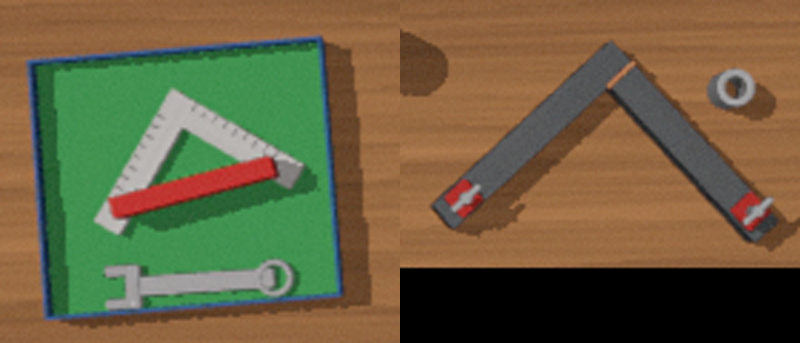

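The close crop shows the tray square with its bar in crop pixels (110,207)–(275,165), measured at 138×18 mm. That matches the 140×18 mm in the description; the look-alikes measure 94 and 179 mm. Next I'll measure the frame's inner edges.

```bash
python3 - <<'E'
from h import *
T=np.load("top0.npz"); S=np.load("side0.npz")
p=T["p"]; h=cv2.cvtColor(p,cv2.COLOR_RGB2HSV)
np.set_printoptions(linewidth=200)
for v in(225,240): print(v,"A",[tuple(h[v,u,1:]) for u in range(388,428,1)] if v==225 else "", "B",[(u,*map(int,h[v,u,1:])) for u in range(455,492)] if v==240 else "")
ps=S["p"]; hs=cv2.cvtColor(ps,cv2.COLOR_RGB2HSV)
print("side A col350",[(v,*map(int,hs[v,350,1:])) for v in range(300,345)])
print("side B row375",[(u,*map(int,hs[375,u,1:])) for u in range(335,390)])
E
```

```text
225 A [(np.uint8(141), np.uint8(159)), (np.uint8(142), np.uint8(158)), (np.uint8(139), np.uint8(158)), (np.uint8(143), np.uint8(160)), (np.uint8(144), np.uint8(158)), (np.uint8(143), np.uint8(159)), (np.uint8(141), np.uint8(157)), (np.uint8(141), np.uint8(159)), (np.uint8(149), np.uint8(156)), (np.uint8(146), np.uint8(157)), (np.uint8(144), np.uint8(158)), (np.uint8(142), np.uint8(158)), (np.uint8(144), np.uint8(161)), (np.uint8(148), np.uint8(157)), (np.uint8(144), np.uint8(161)), (np.uint8(150), np.uint8(158)), (np.uint8(138), np.uint8(157)), (np.uint8(110), np.uint8(109)), (np.uint8(9), np.uint8(89)), (np.uint8(8), np.uint8(95)), (np.uint8(3), np.uint8(91)), (np.uint8(8), np.uint8(92)), (np.uint8(6), np.uint8(90)), (np.uint8(8), np.uint8(92)), (np.uint8(6), np.uint8(87)), (np.uint8(3), np.uint8(89)), (np.uint8(9), np.uint8(86)), (np.uint8(3), np.uint8(92)), (np.uint8(3), np.uint8(90)), (np.uint8(12), np.uint8(88)), (np.uint8(3), np.uint8(90)), (np.uint8(3), np.uint8(84)), (np.uint8(3), np.uint8(89)), (np.uint8(8), np.uint8(92)), (np.uint8(9), np.uint8(84)), (np.uint8(13), np.uint8
[... 1637 characters left out ...]
, 39, 131), (346, 7, 117), (347, 9, 118), (348, 8, 124), (349, 12, 125), (350, 13, 122), (351, 10, 122), (352, 15, 121), (353, 9, 120), (354, 6, 121), (355, 12, 123), (356, 16, 127), (357, 15, 122), (358, 10, 125), (359, 16, 127), (360, 12, 123), (361, 19, 121), (362, 17, 122), (363, 15, 123), (364, 13, 122), (365, 11, 121), (366, 15, 119), (367, 14, 110), (368, 14, 92), (369, 7, 72), (370, 10, 52), (371, 31, 50), (372, 21, 49), (373, 16, 48), (374, 11, 47), (375, 17, 45), (376, 12, 43), (377, 6, 43), (378, 12, 44), (379, 6, 45), (380, 20, 51), (381, 84, 64), (382, 120, 87), (383, 144, 108), (384, 160, 113), (385, 162, 115), (386, 159, 114), (387, 159, 117), (388, 159, 125), (389, 160, 132)]
```

```bash
python3 - <<'E'
from h import *
p=np.load("side0.npz")["p"]
cv2.imwrite("pics/crop2.png",cv2.resize(p[270:430,280:440],(600,600),interpolation=2)[...,::-1])
E
```

```text
(no output)
```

View pics/crop2.png

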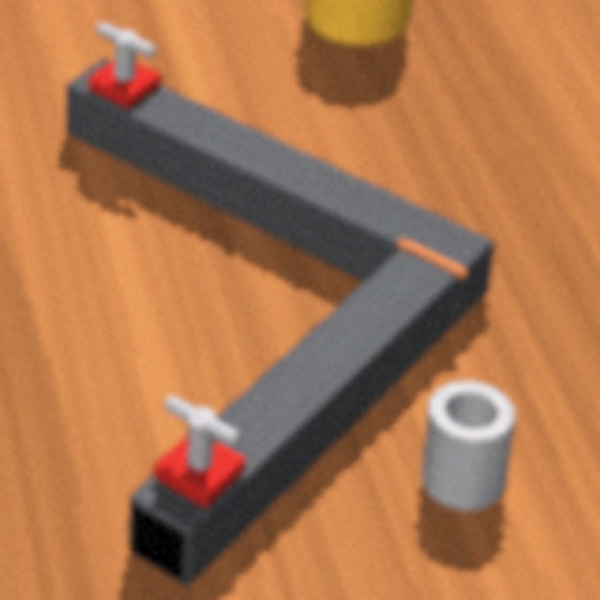

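```bash
cat >> h.py <<'E'
def tri(a,b):
    A=[];B=[]
    for n,uv in(("top",a),("side",b)):
        o=ray(n,uv,0.)[0]; e=ray(n,uv,.1)[0]; k=(e-o)/np.linalg.norm(e-o); M=np.eye(3)-np.outer(k,k); A.append(M);B.append(M@o)
    x=np.linalg.solve(sum(A),sum(B)); return x,[np.linalg.norm(M@x-c) for M,c in zip(A,B)]
def fl(p):
    x=cv2.fitLine(np.float32(p),cv2.DIST_HUBER,0,.01,.01).ravel(); return x[:2],x[2:]
def isec(l,m):
    t=np.linalg.solve(np.c_[l[0],-m[0]],m[1]-l[1]); return l[1]+t[0]*l[0]
E
python3 - <<'E'
from h import *
def first(a,th,below):   # subpixel crossing scanning a
    for i in range(1,len(a)):
        if (a[i]<th)==below: return i-1+(th-a[i-1])/(a[i]-a[i-1])
    return np.nan
L={}
for n in("top","side"):
    p=np.load(n+"0.npz")["p"]; h=cv2.cvtColor(p,cv2.COLOR_RGB2HSV).astype(float); s,V=h[...,1],h[...,2]
    A=[];B=[]
    if n=="top":
        for v in range(216,244):
            uc=440-(v-200)*.99; uc=int(round(uc-4)); 
            A.append((uc+first(s[v,uc:uc+25],60,False),v))
        for v in range(218,252):
            uc=int(450+(v-212)*.85)  # inside tube b
            B.append((uc-first(V[v,uc:uc-20:-1],66,True),v))
    else:
        for u in range(325,375):
            v0=int(312+(u-350)*.42); A.append((u,v0+first(V[v0:v0+20,u],93,True)))
        for v in range(350,386):
            u0=int(356-(v-375)*1.0); B.append((u0-first(s[v,u0:u0-25:-1],75,False),v))
    A,B=np.array(A),np.array(B); A=A[~np.isnan(A).any(1)];B=B[~np.isnan(B).any(1)]
    la,lb=fl(A),fl(B); c=isec(la,lb)
    res=lambda l,q:np.abs((q-l[1])@np.array([-l[0][1],l[0][0]])).mean()
    print(n,"corner px",c.round(2),"res",res(la,A),res(lb,B),len(A),len(B))
    WA,WB=[ray(n,np.array([l[1]-30*l[0],l[1]+30*l[0]]),.03) for l in(la,lb)]
    dirs=[(w[1]-w[0])[:2] for w in(WA,WB)]; dirs=[q*np.sign(-q[0])/np.linalg.norm(q) for q in dirs]
    print(" world",ray(n,c,.03)[0].round(4),"ang x",np.arctan2(*dirs[0][::-1]).round(4),"ang y",np.arctan2(*dirs[1][::-1]).round(4)); L[n]=c
print("tri",tri(L["top"],L["side"]))
E
```

```text
top corner px [438.1  211.53] res 0.060869403591572835 0.08918386025402988 28 34
 world [ 0.6199 -0.2566  0.03  ] ang x 2.2897 ang y -2.4242
side corner px [387.46 335.52] res 0.0754780221929544 0.6448860848910525 50 36
 world [ 0.6196 -0.2572  0.03  ] ang x 2.2917 ang y -2.4271
tri (array([ 0.61984348, -0.2567033 ,  0.02955644]), [np.float64(8.203295961333632e-05), np.float64(8.203295961353974e-05)])
```

Emit:
servo_tool(motion=[[[0.5, 0.48, -0.617, -0.16, -0.505], [0.5, 0.48, -0.617, -0.16, -0.505], [0.5, 0.48, -0.617, -0.16, -0.505], [0.5, 0.48, -0.617, -0.16, -0.505], [0.5, 0.48, -0.617, -0.16, -0.505], [0.5, 0.48, -0.617, -0.16, -0.505], [0.5, 0.48, -0.617, -0.16, -0.505], [0.5, 0.48, -0.617, -0.16, -0.505], [0.5, 0.48, -0.617, -0.16, -0.505], [0.5, 0.48, -0.617, -0.16, -0.505], [0.5, 0.48, -0.617, -0.16, -0.505], [0.5, 0.48, -0.617, -0.16, -0.505], [0.5, 0.48, -0.617, -0.16, -0.505], [0.5, 0.48, -0.617, -0.16, -0.505], [0.5, 0.48, -0.617, -0.16, -0.505], [0.5, 0.48, -0.617, -0.16, -0.505], [0.5, 0, 0, 0, 0], [0.5, 0, 0, 0, 0]]], newtons=70)

```text
t: 1.9
eef_pos: [0.5498, 0.2343, 0.1504]
tool_rot: [-0.0, 0.62, 0.784, -0.001]
contact_force: [-0.1, 0.2, 0.3]
gripper_width: 0.5
grasp_force: 0.0
```

Emit:
servo_tool(motion=[[[0.5, 0, 0, -0.425, 0], [0.5, 0, 0, -0.425, 0], [0.5, 0, 0, -0.425, 0], [0.5, 0, 0, -0.425, 0], [0.5, 0, 0, -0.425, 0], [0.5, 0, 0, -0.425, 0], [0.5, 0, 0, 0, 0], [0.5, 0, 0, 0, 0]]])

```text
t: 2.7
eef_pos: [0.5493, 0.2362, 0.0491]
tool_rot: [-0.0, 0.619, 0.785, -0.0]
contact_force: [-0.4, -0.1, -0.0]
gripper_width: 0.499
grasp_force: 0.0
```

Emit:
servo_tool(motion=[[[0, 0, 0, 0, 0], [0, 0, 0, 0, 0], [0, 0, 0, 0, 0], [0, 0, 0, 0, 0], [0, 0, 0, 0, 0], [0, 0, 0, 0, 0], [0, 0, 0, 0, 0], [0, 0, 0, 0, 0]]])

```text
t: 3.5
eef_pos: [0.5506, 0.2357, 0.0502]
tool_rot: [0.0, 0.62, 0.785, 0.001]
contact_force: [-1.4, 0.8, 6.1]
gripper_width: 0.194
grasp_force: 69.6
```

Emit:
servo_tool(motion=[[[0, 0, 0, 0.2, 0], [0, 0, 0, 0.4, 0], [0, 0, 0, 0.5, 0], [0, 0, 0, 0.5, 0], [0, 0, 0, 0.5, 0], [0, 0, 0, 0.5, 0], [0, 0, 0, 0.5, 0], [0, 0, 0, 0.4, 0], [0, 0, 0, 0.3, 0], [0, 0, 0, 0, 0], [0, 0, 0, 0, 0], [0, 0, 0, 0, 0]]])

```text
t: 4.7
eef_pos: [0.5492, 0.2347, 0.2]
tool_rot: [-0.0, 0.62, 0.785, -0.001]
contact_force: [-0.1, -0.3, -2.9]
gripper_width: 0.195
grasp_force: 68.6
```

```bash
python3 - <<'E'
from h import *
o=bot.get_obs(); print(o["eef_pos"].round(4),o["contact_force"].round(2),o["torque"].round(2),o["gripper_width"],o["grasp_force"])
p,d=bot.read_camera("top"); np.savez("top1.npz",p=p,d=d)
q,e=bot.read_camera("side"); np.savez("side1.npz",p=q,d=e)
cv2.imwrite("pics/lift.png",np.hstack([cv2.resize(p[150:330,150:330],(400,400),interpolation=2),cv2.resize(q[60:240,200:380],(400,400),interpolation=2)])[...,::-1])
E
```

```text
[0.5492 0.2347 0.2   ] [-0.12 -0.32 -2.88] [0.04 0.06 0.01] 0.19454369671184155 68.61313819885254
```

View pics/lift.png

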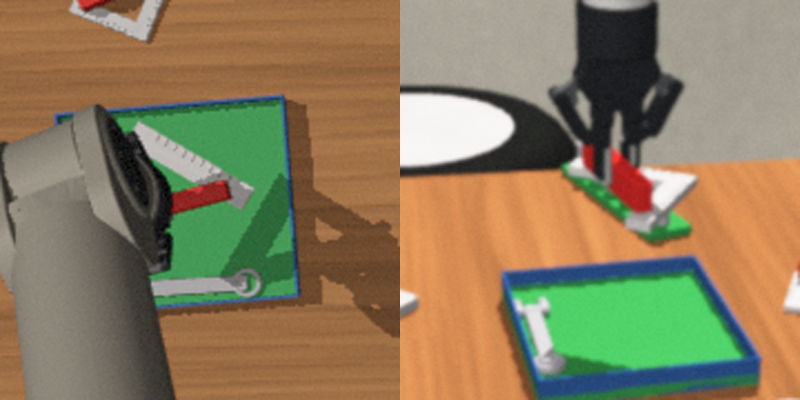

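Lifted: the side half shows the square level in the fingers, with the bar at about (620,180), the tray at (630,330) and the wrench undisturbed at (540,335). I'll carry it over above the can's height.

Emit:
servo_tool(motion=[[[0, -0.046, -0.605, 0, -0.125], [0, -0.046, -0.605, 0, -0.125], [0, -0.046, -0.605, 0, -0.125], [0, -0.046, -0.605, 0, -0.125], [0, -0.046, -0.605, 0, -0.125], [0, -0.046, -0.605, 0, -0.125], [0, -0.046, -0.605, 0, -0.125], [0, -0.046, -0.605, 0, -0.125], [0, -0.046, -0.605, 0, -0.125], [0, -0.046, -0.605, 0, -0.125], [0, -0.046, -0.605, 0, -0.125], [0, -0.046, -0.605, 0, -0.125], [0, -0.046, -0.605, 0, -0.125], [0, -0.046, -0.605, 0, -0.125], [0, -0.046, -0.605, 0, -0.125], [0, -0.046, -0.605, 0, -0.125], [0, -0.046, -0.605, 0, -0.125], [0, -0.046, -0.605, 0, -0.125], [0, -0.046, -0.605, 0, -0.125], [0, -0.046, -0.605, 0, -0.125]]])

```text
t: 6.8
eef_pos: [0.512, -0.2511, 0.201]
tool_rot: [0.0, 0.731, 0.682, 0.0]
contact_force: [-0.0, 0.3, -3.1]
gripper_width: 0.197
grasp_force: 68.5
```

Emit:
servo_tool(motion=[[[0, 0, 0, 0, 0], [0, 0, 0, 0, 0], [0, 0, 0, 0, 0]]])

```text
t: 7.1
eef_pos: [0.5128, -0.2486, 0.2008]
tool_rot: [-0.0, 0.73, 0.683, 0.0]
contact_force: [-0.3, -0.4, -2.9]
gripper_width: 0.193
grasp_force: 68.5
```

```bash
python3 - <<'E'
from h import *
o=bot.get_obs(); print(o["eef_pos"].round(4),o["tool_rot"].round(4)); w,x,y,z=o["tool_rot"]; print("y ang",np.arctan2(2*y*y-1,2*x*y))
p,d=bot.read_camera("top"); np.savez("top2.npz",p=p,d=d)
q,e=bot.read_camera("side"); np.savez("side2.npz",p=q,d=e)
cv2.imwrite("pics/carry.png",np.hstack([cv2.resize(p[150:350,340:540],(400,400),interpolation=2),cv2.resize(q[180:420,240:480],(400,400),interpolation=2)])[...,::-1])
E
```

```text
[ 0.5128 -0.2486  0.2008] [-3.000e-04  7.301e-01  6.833e-01  2.000e-04]
y ang -0.06627578980389458
```

View pics/carry.png

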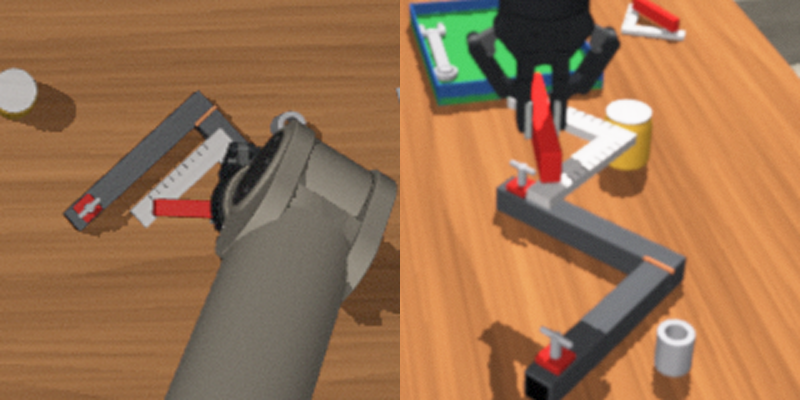

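The top half shows the x leg's outer edge at crop (132,210)–(220,130), roughly parallel to tube_a. The can and socket are still in place. I'll measure the edge angle and offset.

```bash
python3 - <<'E'
from h import *
T=np.load("top2.npz"); p=T["p"]; h=cv2.cvtColor(p,cv2.COLOR_RGB2HSV).astype(float); s=h[...,1]; V=h[...,2]
pt=[]
for v in range(220,250):
    u0=int(round(451-(v-216)*1.125)); a=V[v,u0-10:u0+8]; b=s[v,u0-10:u0+8]
    m=(a>150)&(b<60)
    i=np.argmax(m); 
    if m.any() and i>0:
        f=(60-b[i-1])/(b[i]-b[i-1]) if b[i-1]>60 else (150-a[i-1])/(a[i]-a[i-1]); pt.append((u0-10+i-1+f,v))
pt=np.array(pt); l=fl(pt); n=np.array([-l[0][1],l[0][0]]); r=(pt-l[1])@n; pt=pt[abs(r)<.6]; l=fl(pt); print(len(pt),abs((pt-l[1])@n).mean())
P=pts("top",T["d"]); leg=[P[int(v),int(u)+4,2] for u,v in pt]; print("leg top z",np.median(leg))
z=.2008-.038+.010
W=ray("top",np.array([l[1]-20*l[0],l[1]+20*l[0]]),z); d=(W[1]-W[0])[:2]; d*=-np.sign(d[0])/np.linalg.norm(d)
print("x angle",np.arctan2(d[1],d[0]),"target 2.290")
# y coordinate of that edge relative corner frame (0 at home); 
C=np.array([.6198,-.2568]); a=2.290; ex=np.array([np.cos(a),np.sin(a)]); ey=np.array([-ex[1],ex[0]])
print("edge y in corner frame",(W[:,:2]-C)@ey)
e=bot.get_obs()["eef_pos"][:2]; print("TCP in corner frame",(e-C)@ex,(e-C)@ey)
# leg end
q=l[1]*0
mid=W.mean(0)
m=((s<60)&(V>140)).astype(np.uint8); w=np.zeros_like(m); w[235:268,398:430]=1
X=ray("top",np.argwhere(m&w)[:,::-1],z)[:,:2]; print("leg end x (expect x0+0.130)",np.percentile((X-C)@ex,[90,97,99]))
E
```

```text
28 0.0940565825027612
leg top z 0.1730286304490677
x angle 2.290964311062103 target 2.290
edge y in corner frame [0.01127623 0.01119378]
TCP in corner frame 0.07675680485117575 0.0745044526929451
leg end x (expect x0+0.130) [0.14093321 0.14419181 0.14476513]
```

Emit:
servo_tool(motion=[[[0, 0, 0, -0.5, 0], [0, 0, 0, -0.5, 0], [0, 0, 0, -0.5, 0], [0, 0, 0, -0.5, 0], [0, 0, 0, -0.5, 0], [0, 0, 0, -0.5, 0], [0, 0, 0, -0.4, 0], [0, 0, 0, -0.3, 0], [0, 0, 0, -0.2, 0], [0, 0, 0, -0.1, 0], [0, 0, 0, 0, 0], [0, 0, 0, 0, 0], [0, 0, 0, 0, 0]]])

```text
t: 8.5
eef_pos: [0.5136, -0.2493, 0.0415]
tool_rot: [0.001, 0.73, 0.683, 0.0]
contact_force: [-0.5, -0.5, -2.8]
gripper_width: 0.197
grasp_force: 68.6
```

Now lower gently until it touches the bench.

Emit:
servo_tool(motion=[[[0, 0, 0, -0.05, 0], [0, 0, 0, -0.05, 0], [0, 0, 0, 0, 0], [0, 0, 0, 0, 0]]])

```text
t: 8.9
eef_pos: [0.5135, -0.2491, 0.0382]
tool_rot: [0.0, 0.73, 0.683, 0.001]
contact_force: [-2.2, 2.7, 10.7]
gripper_width: 0.199
grasp_force: 70.4
```

Emit:
servo_tool(motion=[[[0, 0.08, -0.014, 0.01, 0], [0, 0.08, -0.014, 0, 0], [0, 0.08, -0.014, 0, 0], [0, 0.08, -0.014, 0, 0], [0, 0, 0, 0, 0], [0, 0, 0, 0, 0]]])

```text
t: 9.5
eef_pos: [0.5264, -0.2518, 0.0382]
tool_rot: [0.001, 0.73, 0.683, 0.0]
contact_force: [-1.2, 0.4, 6.6]
gripper_width: 0.195
grasp_force: 69.8
```

```bash
cat > st.py <<'E'
from h import *
C=np.array([.6198,-.2568]); a=2.290; ex=np.array([np.cos(a),np.sin(a)]); ey=np.array([-ex[1],ex[0]])
o=bot.get_obs(); e=o["eef_pos"]; f=o["contact_force"]; w,x,y,z=o["tool_rot"]
print("t",o["t"],"pos",e.round(4),"corner xy",((e[:2]-C)@ex).round(4),((e[:2]-C)@ey).round(4),"F ex,ey,z",(f[:2]@ex).round(1),(f[:2]@ey).round(1),f[2].round(1),"ang",np.arctan2(2*y*y-1,2*x*y).round(4),"mom",o["torque"].round(2))
E
python3 st.py
```

```text
t 9.5 pos [ 0.5264 -0.2518  0.0382] corner xy 0.0653 0.067 F ex,ey,z 1.1 0.7 6.6 ang -0.067 mom [0.04 0.51 0.02]
```

Emit:
servo_tool(motion=[[[0, 0.04, -0.003, 0, 0], [0, 0.04, -0.003, 0, 0], [0, 0.04, -0.003, 0, 0], [0, 0.04, -0.003, 0, 0], [0, 0, 0, 0, 0], [0, 0, 0, 0, 0]]])

```text
t: 10.1
eef_pos: [0.5306, -0.2522, 0.0382]
tool_rot: [-0.001, 0.731, 0.683, -0.0]
contact_force: [-7.7, 2.0, 12.1]
gripper_width: 0.201
grasp_force: 70.7
```

```bash
python3 st.py
```

```text
t 10.1 pos [ 0.5306 -0.2522  0.0382] corner xy 0.0622 0.0641 F ex,ey,z 6.6 4.4 12.1 ang -0.0681 mom [ 0.34  1.51 -0.08]
```

Emit:
servo_tool(motion=[[[0, 0.04, 0.01, 0, 0], [0, 0.04, 0.01, 0, 0], [0, 0, 0, 0, 0], [0, 0, 0, 0, 0], [0, 0, 0, 0, 0]]])

```text
t: 10.6
eef_pos: [0.5308, -0.2522, 0.0382]
tool_rot: [-0.003, 0.731, 0.682, -0.002]
contact_force: [-16.9, 1.0, 20.3]
gripper_width: 0.198
grasp_force: 71.8
```

```bash
python3 st.py
```

```text
t 10.6 pos [ 0.5308 -0.2522  0.0382] corner xy 0.0621 0.0639 F ex,ey,z 11.9 12.0 20.3 ang -0.0697 mom [0.24 2.95 0.01]
```

Emit:
servo_tool(motion=[[[0, 0.04, 0, 0.01, 0], [0, 0, 0, 0.01, 0], [0, 0, 0, 0, 0], [0, 0, 0, 0, 0], [0, 0, 0, 0, 0], [0, 0, 0, 0, 0], [0, 0, 0, 0, 0], [0, 0, 0, 0, 0]]])

```text
t: 11.4
eef_pos: [0.5312, -0.2519, 0.0382]
tool_rot: [-0.004, 0.731, 0.682, -0.002]
contact_force: [-17.8, 1.1, 15.9]
gripper_width: 0.194
grasp_force: 71.3
```

```bash
python3 st.py; python3 - <<'E'
from h import *
p,d=bot.read_camera("top"); q,e=bot.read_camera("side"); np.savez("end.npz",p=p,q=q,d=d,e=e)
cv2.imwrite("pics/end.png",np.hstack([cv2.resize(p[170:290,350:470],(400,400),interpolation=2),cv2.resize(q[260:430,270:440],(400,400),interpolation=2)])[...,::-1])
E
```

```text
t 11.4 pos [ 0.5312 -0.2519  0.0382] corner xy 0.0621 0.0634 F ex,ey,z 12.5 12.6 15.9 ang -0.0699 mom [0.19 3.06 0.05]
```

View pics/end.png

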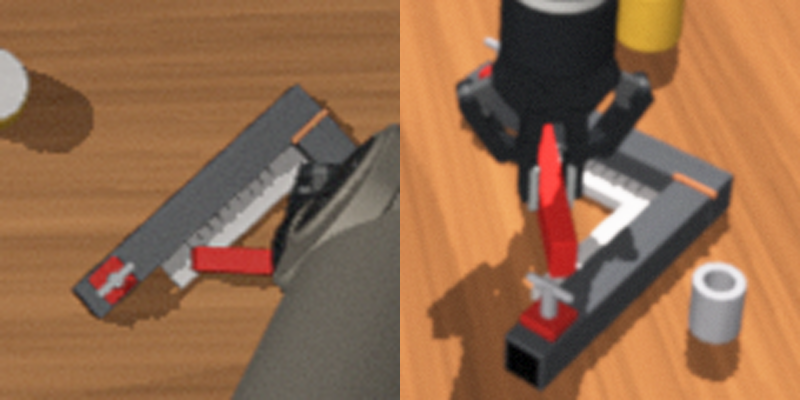

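The top half shows the x leg flush along tube_a with its tip against tube_b at crop (300,150); the side half shows it lying flat, with the socket and can in place. The numbers agree: about 12 N on each tube, and the TCP is at (62.1, 63.4) mm in the corner frame. Handing in.

```bash
python3 -c "
from station import bot
print(bot.hand_in())"
```

```text
the job is handed in; nothing more can be done
None
```

I handed the job in with the square gripped at about 71 N, flat on the bench and pressed into the frame corner with about 12 N along each axis. Hand-in gave no verdict, and the wrench, socket and can looked undisturbed in the pictures.

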